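# Sweep the cup warmer's touch strip up to full heat

### The arm

A 6-joint arm with a two-finger parallel gripper is mounted at the origin on a cart in front of the work surface, level with it; the furniture and walls round the work are solid. World frame = base frame: x ahead of the robot, y to its left, z up, the work surface at z = 0. Lengths are in m, angles in rad, forces in N, time in s.
With the tool pointing down it reaches from about 0.35 to 0.8 m from the base axis. Payload 7.3 kg.
Tool frame: the origin (TCP) lies at the centre of the arm's flange, where the gripper is bolted on; the fingertips stand 173 mm ahead of it and the grasp point (between the pads) lies 155 mm ahead of it (bot.tip_extent is the distance from the TCP to the fingertips, in m); z points along the fingers, y is the direction in which the jaws open and shut (so a half turn about z gives the same grasp; the last joint's range is limited). The gripper opens to 85 mm and grips with 20 to 120 N. Pads are 22 mm wide; open, the fingers measure 114 mm over their backs; the gripper's body (76 mm by 85 mm) begins 54 mm behind the grasp point. The pads swing forward as they close: fully open they stand 13 mm farther back than shut.
Start: joints at [-1.296, 0.342, 1.524, -0, 1.275, -0.146], TCP at [0.214, -0.479, 0.405] pointing down, gripper open.
Joint ranges: [-2.53, 2.53], [-0.77, 2.02], [0.04, 2.7], [-1, 4.14], [0.28, 2.66], [-3.11, 3.11]. Speed limits (rad/s): [2.57, 2.57, 3.14, 3.14, 3.14, 3.14].

### API

Orientations are given as a unit quaternion [w, x, y, z].
In Python, from station import sensors, viewer, bot gives the robot as it stands. The module is installed in compiled form; this text tells all that it offers.
- The arm moves only by the tool arm_command, never from a script. Its argument "series" is a list of rows, each a list of 7 numbers: the turn, a rotation vector about the tool's x, y, z in rad, then the shift along the tool's x, y, z in cm, then the finger opening in cm, from 0 to 8.54. A call has 1 to 10 rows; each row is the pose to reach, as a shift and turn from the pose measured when the call began, along the tool's axes at that moment; what a row does not reach only later rows make up. A row lasts 1/8 s, in which the tool goes at most 62.5 mm and 10.7 degrees, less where a joint would pass 70% of its speed; a pose out of reach is approached as far as the arm can. A call with a gripper value outside its range is refused whole. The fingers move at their own pace and stop on an object; the grip force is fixed at half the most. Time passes only in rows, so rows that repeat a pose let the fingers close. It gives the time, the measured TCP pose, the force and the opening at its end, in the units of the state.
- sensors.get_state(): the state, without advancing time (a new reading comes with each control period).
- viewer.grab_frame(name): name is "scene" or "top"; returns the picture (384x512x3 uint8, red, green, blue); there is no depth.
- viewer.camera_model(name): a dict with "K" (3x3 intrinsics, pixels), "k1" (the pictures are not rectified: a ray, as slopes to the right and down, at radius r is drawn at 1 + k1 r^2 times it, then the intrinsics apply), "xyz" and "attitude" of the camera in the world. Camera axes: x right, y up, looking along -z (the intrinsics and any distortion apply to the point x, -y, -z); pixel columns grow to the right and rows downward; lengths in m; the calibration is good to about 2 mm. A picture is of the moment at which its call begins. camera_model takes no time and is no camera call.
- bot.sign_off(): hands the job in, once; it reports no verdict.
The state is a dict: "time_s": time; "joint_positions": joint angles; "joint_vel": joint speeds; "tau": joint torques, N m; "position": TCP position; "ee_rot": TCP orientation; "ft_force": force on the tool from outside, world axes, zero at the start; "torque": the same for the moment, N m; "gripper_width": finger opening in m.
Only numpy, scipy, OpenCV 4.12 (cv2) and the standard library are available. Lean on these libraries where they do the work, as an engineer would, in place of code of your own. Each camera call takes 0.05 s, during which the arm holds its last target. There are 200 camera calls.

### The job

Turn the cup warmer up to full heat: with the closed fingertips, come down on and lightly press the curved touch strip at its smallest dot and, without lifting, slide along the arc over every dot to the largest one. Keep the strip pressed there for about two seconds, then let go and move clear. Press gently, do not shift or lift the warmer, and leave the mug, glass, teaspoon and matchbox where they are.

Things in the scene. Friction and masses are not known exactly. Their poses are not given: they have to be found in the camera images.
- warmer: Round white electric cup warmer, 200 mm across, loose (about 1.6 kg) on rubber feet; flat top 31 mm above the worktop, dark round warming plate (94 mm across, 34 mm high) in the middle, raised dark arc-shaped touch strip round the side that faces the robot (within 40 degrees). Origin under its centre, z up; -x points through the middle dot, +y towards the smaller dots.
- touch_strip (a joint): How far the touch strip is pressed in (m): 0 at rest, 0.006 at its stop. A 149 degree arc, 16 mm wide, 75 mm centre-line radius about the warmer's centre, with five white dots growing from left to right. It sinks straight down as one piece wherever pressed: 0.7 N starts it, 2.8 N gives 3 mm, 5 N the stop; it responds from 0.8 mm and springs back.
- dot_1 (a point): The smallest dot (4 mm across) of the row: the point on the strip's centre line, at the height of the strip's upper face at rest (38 mm above the worktop; the point does not sink with the strip). Left end of the row, 11 mm from the start of the strip.
- dot_2 (a point): The second dot (6 mm across) of the row: the point on the strip's centre line, at the height of the strip's upper face at rest (38 mm above the worktop; the point does not sink with the strip). 43 mm along the arc from its neighbours.
- dot_3 (a point): The middle dot (8 mm across) of the row: the point on the strip's centre line, at the height of the strip's upper face at rest (38 mm above the worktop; the point does not sink with the strip). 43 mm along the arc from its neighbours.
- dot_4 (a point): The fourth dot (10 mm across) of the row: the point on the strip's centre line, at the height of the strip's upper face at rest (38 mm above the worktop; the point does not sink with the strip). 43 mm along the arc from its neighbours.
- dot_5 (a point): The largest dot (12 mm across) of the row: the point on the strip's centre line, at the height of the strip's upper face at rest (38 mm above the worktop; the point does not sink with the strip). Right end of the row.
- mug: Blue and white mug, 78 mm across, 92 mm tall, 112 mm over its handle; a bystander. Origin under its centre.
- glass: Clear drinking glass, 58 mm across, 78 mm tall; a bystander. Origin under its centre.
- teaspoon: Teaspoon lying flat, 138 mm long; a bystander. Origin under its middle.
- matchbox: Matchbox, 36x53x15 mm; a bystander. Origin under its centre.

How it is judged:
On the way, in this order (a step that is already met when the one before it is completed fails the run):
1. the strip is pressed at the smallest dot (horizontal distance between the grasp point and dot_1 below 0.014 m and value of joint touch_strip above 0.0008 m and contact force between the fingers and touch_strip above 0.3 N), for 0.1 s.
2. the strip is pressed at the second dot (horizontal distance between the grasp point and dot_2 below 0.014 m and value of joint touch_strip above 0.0008 m and contact force between the fingers and touch_strip above 0.3 N), for 0.02 s.
3. the strip is pressed at the middle dot (horizontal distance between the grasp point and dot_3 below 0.014 m and value of joint touch_strip above 0.0008 m and contact force between the fingers and touch_strip above 0.3 N), for 0.02 s.
4. the strip is pressed at the fourth dot (horizontal distance between the grasp point and dot_4 below 0.014 m and value of joint touch_strip above 0.0008 m and contact force between the fingers and touch_strip above 0.3 N), for 0.02 s.
5. the strip is kept pressed at the largest dot for 1 s (horizontal distance between the grasp point and dot_5 below 0.014 m and value of joint touch_strip above 0.0008 m and contact force between the fingers and touch_strip above 0.3 N), for 1 s.
At the end, for the whole second after the job is handed in: Pressed in 0.8 mm or more at each dot in order (grasp point within 14 mm of it from above), 1 s at the largest, no lifting between; now the strip is released (under 0.4 mm) and the warmer, at rest, and the four bystanders are within 20 mm of where they stood (value of joint touch_strip below 0.0004 m and linear speed of warmer below 0.01 m/s and distance of each of warmer, mug, glass, teaspoon, matchbox from where it was at the start of the episode below 0.02 m); the robot touches nothing.
It fails at once if the finger is lifted off the strip (grasp point more than about 9 mm above its touching height) or comes down or passes low over the strip between the two end dots ((horizontal distance between the grasp point and dot_2 below 0.014 m and z of the grasp point in the frame of dot_2 between 0.028 and 0.036 m) or (horizontal distance between the grasp point and dot_3 below 0.014 m and z of the grasp point in the frame of dot_3 between 0.028 and 0.036 m) or (horizontal distance between the grasp point and dot_4 below 0.014 m and z of the grasp point in the frame of dot_4 between 0.028 and 0.036 m)).
It fails at once if the warmer is pressed with more than 25 N (contact force between any of the arm, the fingers and warmer above 25 N).
It fails at once if the warmer is shifted by more than 20 mm, lifted or tilted (distance of warmer from where it was at the start of the episode above 0.02 m or height (world z) of warmer above 0.008 m or angle between warmer's own z axis and vertical above 0.08 rad).
It fails at once if the mug, glass, teaspoon or matchbox is moved by more than 20 mm (distance of any of mug, glass, teaspoon, matchbox from where it was at the start of the episode above 0.02 m).
It also fails if it takes over 50 s, if anything falls off the work surface, if the arm or the gripper's body presses on something with over 40 N, if the wrist force passes 120 N, or if a joint passes its speed limit or range.

## Working session

There is one attempt and no reset: what is moved stays moved. The work goes in short steps, Python scripts to look and compute and a tool call to move; the robot and the scene stay as the last step left them, time stands still between calls to the robot, and variables do not carry over. Pictures are saved under pics/ and viewed, about 8 in all and at most 12, crops included, and the job is handed in when it is done.

Besides the shell and the picture viewer there is one more tool, called after "Call:" in YAML: its name, and indented under it one key for each argument. arm_command: Moves the arm, as the interface text tells. Its arguments: {"type":"object","properties":{"series":{"type":"array"}},"required":["series"]}

```bash
mkdir -p pics; python3 - <<'E'
from station import sensors, viewer, bot
import cv2
for n in("top","scene"):
    cv2.imwrite(f"pics/{n}0.png",viewer.grab_frame(n)[:,:,::-1]); print(viewer.camera_model(n))
s=sensors.get_state(); print(s, bot.tip_extent)
E
```

```text
{'K': array([[483.00390234,   0.        , 255.1883009 ],
       [  0.        , 483.00390234, 191.901195  ],
       [  0.        ,   0.        ,   1.        ]]), 'k1': -0.04862915543720412, 'xyz': array([0.4517371 , 0.14257297, 1.61814504]), 'attitude': array([ 0.70841857,  0.03092274, -0.02402805, -0.7047053 ])}
{'K': array([[348.85061574,   0.        , 253.23207598],
       [  0.        , 348.85061574, 189.95658689],
       [  0.        ,   0.        ,   1.        ]]), 'k1': -0.08226503749368094, 'xyz': array([0.11659839, 0.69943584, 0.59177952]), 'attitude': array([-0.29300833, -0.14162438,  0.42324847,  0.8455468 ])}
{'time_s': 0.1, 'joint_positions': array([-1.29600332e+00,  3.42688937e-01,  1.52490954e+00,  3.29616655e-07,
        1.27541400e+00, -1.46014347e-01]), 'joint_vel': array([-0.00075034, -0.00404186, -0.00463696,  0.00015033,  0.0001702 ,
       -0.00022645]), 'tau': array([ 1.93457076e-03, -4.34446657e+01, -2.46491718e+01, -1.70433095e-04,
        4.61030126e-03, -1.62215696e-05]), 'position': array([ 0.21444392, -0.47908359,  0.40408083]), 'ee_rot': array([-7.08452194e-04,  9.77946448e-01,  2.08854594e-01, -4.55219465e-05]), 'ft_force': array([-0.0241111 ,  0.02651771,  0.69636868]), 'torque': array([ 0.0173038 , -0.04537467,  0.04820498]), 'gripper_width': 0.08507507955400907} 0.1734
```

View pics/top0.png

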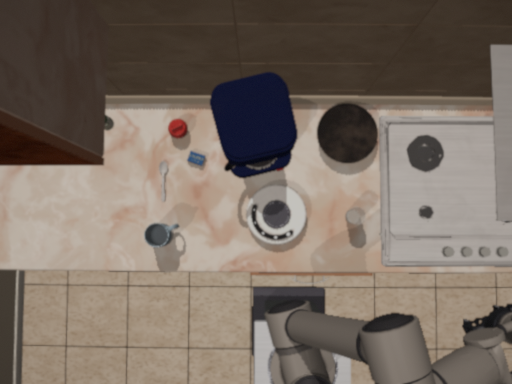

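View pics/scene0.png

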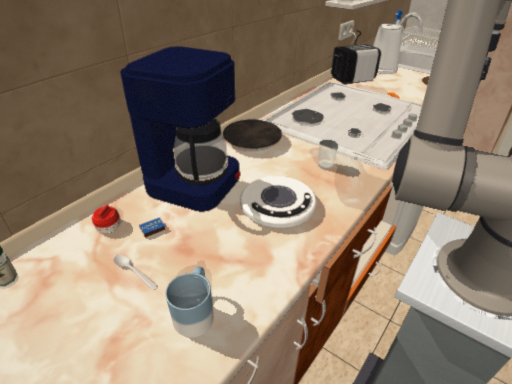

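The top view shows the warmer at about (276,214), with the coffee machine just behind it at (255,125). The glass is at (355,218), the mug at (160,234), the spoon at (164,180) and the matchbox at (197,159). Next I'll look closer.

```bash
cat > h.py <<'E'
import numpy as np, cv2
from scipy.spatial.transform import Rotation as R
from station import sensors, viewer, bot
def rot(q): return R.from_quat(np.roll(q,-1))
def proj(n,P):
    c=viewer.camera_model(n); p=rot(c['attitude']).inv().apply(np.atleast_2d(P)-c['xyz'])
    u=np.c_[p[:,0],-p[:,1]]/-p[:,2:]; u=u*(1+c['k1']*(u**2).sum(1,keepdims=True))
    return u*c['K'][0,0]+c['K'][:2,2]
def ray(n,uv,z):
    c=viewer.camera_model(n)
    u=cv2.undistortPoints(np.array(uv,float).reshape(-1,1,2),c['K'],np.array([c['k1'],0,0,0.]))[:,0]
    d=rot(c['attitude']).apply(np.c_[u[:,0],-u[:,1],-np.ones(len(u))])
    return c['xyz']+d*((z-c['xyz'][2])/d[:,2:])
E
python3 - <<'E'
from h import *
a=cv2.imread('pics/top0.png')[175:250,240:315]; b=cv2.imread('pics/scene0.png')[165:240,230:330]
f=lambda i,s:cv2.resize(i,None,fx=s,fy=s,interpolation=cv2.INTER_CUBIC)
a=f(a,5);b=f(b,5); cv2.imwrite('pics/z.png',np.vstack([np.hstack([a[:,:375],b[:, :425]])]))
print(ray('top',[[276,214]],.031), ray('top',[[276,213],[355,218]],.034))
E
```

```text
[[0.50287073 0.08965848 0.031     ]] [[ 0.50605095  0.08976658  0.034     ]
 [ 0.4909037  -0.16918701  0.034     ]]
```

View pics/z.png

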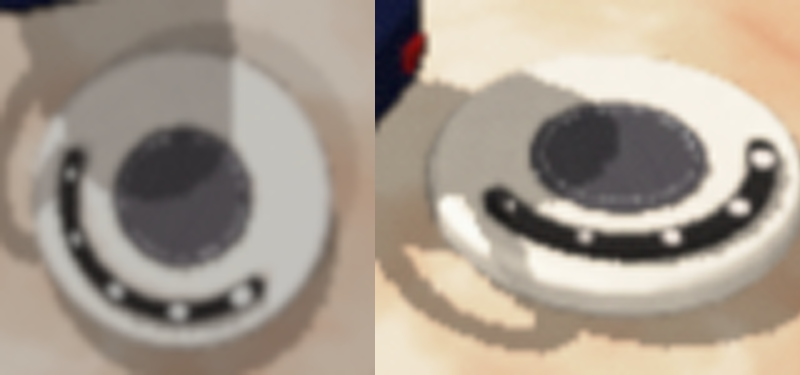

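The dots show clearly. In the zoomed top crop they are at (72,174), (75,238), (117,292), (179,313) and (243,296). The scene crop shows the same five. I'll fit the warmer pose to both views.

```bash
cat >> h.py <<'E'
def dots(p):
    a=np.pi+p[2]+np.arange(-2,3)*(.043/.075)
    return np.c_[p[0]+.075*np.cos(a),p[1]+.075*np.sin(a),np.full(5,.038)]
E
python3 - <<'E'
from h import *
from scipy.optimize import least_squares
T=(np.array([(72,174),(75,238),(117,292),(179,313),(243,296)])+.5)/5-.5+[240,175]
S=(np.array([(510,206),(586,237),(672,237),(740,206),(763,158)])-[375,0]+.5)/5-.5+[230,165]
for w in [(1,1),(1,0),(0,1)]:
    r=least_squares(lambda p:np.r_[w[0]*(proj('top',dots(p))-T).ravel(),w[1]*(proj('scene',dots(p))-S).ravel()],[.5,.09,0.])
    print(w,r.x.round(4),np.abs(r.fun).max())
    if w==(1,1): p=r.x
    print(dots(r.x).round(4).tolist())
s=sensors.get_state(); q=rot(s['ee_rot']); print(q.as_matrix().round(3))
d=dots(p); print('mug/glass',ray('top',[[355,210],[160,234]],.0),ray('top',[[232,165],[262,175],[290,160]],.0))
E
```

```text
(1, 1) [ 0.5034  0.0893 -0.6123] 0.4706736537958136
[[0.5174, 0.1629, 0.038], [0.4752, 0.1588, 0.038], [0.442, 0.1324, 0.038], [0.4284, 0.0922, 0.038], [0.4388, 0.0511, 0.038]]
(1, 0) [ 0.5026  0.0887 -0.6165] 0.42556043255032705
[[0.5169, 0.1623, 0.038], [0.4747, 0.1583, 0.038], [0.4414, 0.132, 0.038], [0.4277, 0.0919, 0.038], [0.4379, 0.0508, 0.038]]
(0, 1) [ 0.5039  0.0897 -0.6081] 0.2781152139915548
[[0.5176, 0.1634, 0.038], [0.4754, 0.1591, 0.038], [0.4423, 0.1325, 0.038], [0.4289, 0.0923, 0.038], [0.4395, 0.0512, 0.038]]
[[ 0.913  0.408 -0.   ]
 [ 0.408 -0.913  0.001]
 [ 0.    -0.001 -1.   ]]
mug/glass [[ 0.51853114 -0.17613273  0.        ]
 [ 0.43465141  0.47696957  0.        ]] [[0.66848704 0.23755398 0.        ]
 [0.63496615 0.13608733 0.        ]
 [0.68636717 0.04175984 0.        ]]
```

Call:
arm_command:
  series:
    - [0,0,0.02,2,-1.7,0,0]
    - [0,0,0.06,6,-5.2,0,0]
    - [0,0,0.1,10.5,-9,0,0]
    - [0,0,0.14,15,-12.9,0,0]
    - [0,0,0.19,20,-17.2,0,0]
    - [0,0,0.24,25,-21.5,0,0]
    - [0,0,0.29,30,-25.8,0,0]
    - [0,0,0.34,35,-30.1,0,0]
    - [0,0,0.39,39,-33.5,0,0]
    - [0,0,0.42,41,-35.2,0,0]

```text
time_s: 1.35
position: [0.4454, 0.0125, 0.4044]
ee_rot: [-0.001, 1.0, 0.001, -0.0]
ft_force: [-0.3, -0.0, 0.1]
gripper_width: 0.0001
```

Call:
arm_command:
  series:
    - [0,0,0,1,-2,0,0]
    - [0,0,0,2.8,-6,1,0]
    - [0,0,0,4.8,-10,3,0]
    - [0,0,0,6.5,-13.5,5,0]
    - [0,0,0,7.2,-15,7,0]
    - [0,0,0,7.2,-15,9,0]
    - [0,0,0,7.2,-15,11,0]
    - [0,0,0,7.2,-15,13,0]
    - [0,0,0,7.2,-15,14,0]
    - [0,0,0,7.2,-15,14,0]

```text
time_s: 2.6
position: [0.5168, 0.1628, 0.264]
ee_rot: [-0.001, 1.0, 0.001, -0.001]
ft_force: [0.1, 0.6, 0.3]
gripper_width: 0.0002
```

```bash
python3 - <<'E'
from h import *
s=sensors.get_state(); print(s['position'].round(4),s['ee_rot'].round(4),s['ft_force'].round(2))
f=lambda i,s:cv2.resize(i,None,fx=s,fy=s,interpolation=cv2.INTER_CUBIC)
b=viewer.grab_frame('scene')[:,:,::-1]; print(proj('scene',s['position']-[0,0,.1734]))
cv2.imwrite('pics/s1.png',f(b[60:260,160:400],3))
E
```

```text
[0.5168 0.1628 0.264 ] [-7.0e-04  1.0e+00  1.3e-03 -1.1e-03] [0.05 0.57 0.27]
[[257.61737992 189.01550119]]
```

View pics/s1.png

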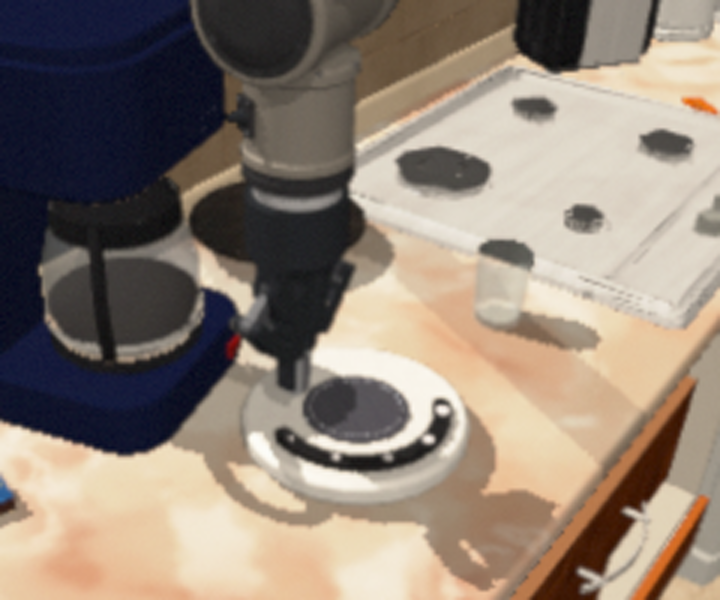

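The fingertip is at (292,388) in the zoomed picture and the prediction was (293,387). It hangs above dot 1 and is clear of the coffee machine, so I'll descend.

Call:
arm_command:
  series:
    - [0,0,0,0,0,1,0]
    - [0,0,0,0,0,2.5,0]
    - [0,0,0,0,0,4,0]
    - [0,0,0,0,0,4.7,0]
    - [0,0,0,0,0,5.1,0]
    - [0,0,0,0,0,5.3,0]
    - [0,0,0,0,0,5.4,0]
    - [0,0,0,0,0,5.5,0]
    - [0,0,0,0,0,5.5,0]
    - [0,0,0,0,0,5.5,0]

```text
time_s: 3.9
position: [0.5171, 0.163, 0.21]
ee_rot: [-0.001, 1.0, 0.001, -0.0]
ft_force: [-0.9, -0.0, 1.6]
gripper_width: -0.0
```

```bash
python3 - <<'E'
from h import *
s=sensors.get_state(); print(s['position'].round(4),s['ft_force'].round(2),s['position'][2]-.1734)
E
```

```text
[0.5171 0.163  0.21  ] [-0.95 -0.01  1.6 ] 0.036585564245131125
```

Contact: the strip is about 1.4 mm in at 1.6 N, which matches the spring figures. Next I'll work out the arc waypoints.

```bash
python3 - <<'E'
from h import *
p=[.5034,.0893,-.6123]; a=np.pi+p[2]+np.linspace(-2,2,25)*.043/.075
P=np.c_[p[0]+.075*np.cos(a),p[1]+.075*np.sin(a)]
print((P*100).round(2).tolist()); s=sensors.get_state()['position']
print(((P-s[:2])*[100,-100]).round(1)[:9].tolist())
E
```

```text
[[51.74, 16.3], [51.03, 16.4], [50.32, 16.43], [49.6, 16.39], [48.89, 16.29], [48.2, 16.12], [47.52, 15.88], [46.87, 15.58], [46.25, 15.22], [45.67, 14.8], [45.13, 14.33], [44.64, 13.81], [44.2, 13.24], [43.82, 12.64], [43.5, 12.0], [43.23, 11.33], [43.04, 10.64], [42.91, 9.94], [42.85, 9.22], [42.85, 8.51], [42.93, 7.79], [43.07, 7.09], [43.28, 6.41], [43.55, 5.74], [43.89, 5.11]]
[[0.0, 0.0], [-0.7, -0.1], [-1.4, -0.1], [-2.1, -0.1], [-2.8, 0.0], [-3.5, 0.2], [-4.2, 0.4], [-4.8, 0.7], [-5.5, 1.1]]
```

Call:
arm_command:
  series:
    - [0,0,0,0,0,0.15,0]
    - [0,0,0,0,0,0.25,0]
    - [0,0,0,0,0,0.25,0]
    - [0,0,0,-0.7,-0.1,0.25,0]
    - [0,0,0,-1.4,-0.1,0.25,0]
    - [0,0,0,-2.1,-0.1,0.25,0]
    - [0,0,0,-2.8,0,0.25,0]
    - [0,0,0,-3.5,0.2,0.25,0]
    - [0,0,0,-4.2,0.4,0.25,0]
    - [0,0,0,-4.2,0.4,0.25,0]

```text
time_s: 5.15
position: [0.4741, 0.1587, 0.2073]
ee_rot: [-0.001, 1.0, 0.001, -0.001]
ft_force: [-1.2, -1.1, 3.6]
gripper_width: 0.0002
```

```bash
python3 - <<'E'
from h import *
s=sensors.get_state(); print(s['position'].round(4),s['ft_force'].round(2),s['position'][2]-.1734)
p=[.5034,.0893,-.6123]; a=np.pi+p[2]+np.linspace(-2,2,25)*.043/.075
P=np.c_[p[0]+.075*np.cos(a),p[1]+.075*np.sin(a)]
print(((P-s['position'][:2])*[100,-100]).round(1)[6:].tolist())
b=viewer.grab_frame('scene')[:,:,::-1]
cv2.imwrite('pics/s2.png',cv2.resize(b[130:250,210:350],None,fx=4,fy=4,interpolation=cv2.INTER_CUBIC))
E
```

```text
[0.4741 0.1587 0.2073] [-1.19 -1.09  3.58] 0.033890913255683996
[[0.1, -0.0], [-0.5, 0.3], [-1.2, 0.6], [-1.7, 1.1], [-2.3, 1.5], [-2.8, 2.1], [-3.2, 2.6], [-3.6, 3.2], [-3.9, 3.9], [-4.2, 4.5], [-4.4, 5.2], [-4.5, 5.9], [-4.6, 6.6], [-4.6, 7.4], [-4.5, 8.1], [-4.3, 8.8], [-4.1, 9.5], [-3.9, 10.1], [-3.5, 10.8]]
```

View pics/s2.png

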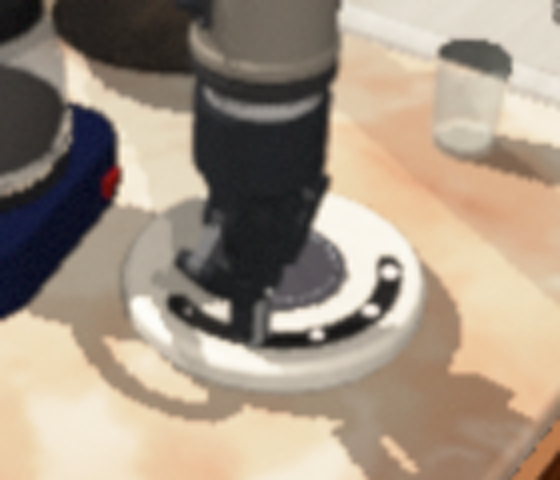

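The finger is on dot 2 with the strip about 4 mm in at 3.6 N. Dot 1 shows at (187,311) in the crop, so the warmer hasn't moved. I'll keep sliding.

Call:
arm_command:
  series:
    - [0,0,0,-0.5,0.3,-0.03,0]
    - [0,0,0,-1.2,0.6,-0.03,0]
    - [0,0,0,-1.7,1.1,-0.03,0]
    - [0,0,0,-2.3,1.5,-0.03,0]
    - [0,0,0,-2.8,2.1,-0.03,0]
    - [0,0,0,-3.2,2.6,-0.03,0]
    - [0,0,0,-3.6,3.2,-0.03,0]
    - [0,0,0,-3.9,3.9,-0.03,0]
    - [0,0,0,-4.2,4.5,-0.03,0]
    - [0,0,0,-4.4,5.2,-0.03,0]

```text
time_s: 6.45
position: [0.4301, 0.1061, 0.2075]
ee_rot: [-0.001, 1.0, 0.001, -0.002]
ft_force: [0.4, 2.0, 2.8]
gripper_width: -0.0
```

```bash
python3 - <<'E'
from h import *
s=sensors.get_state(); print(s['position'].round(4),s['ft_force'].round(2),s['position'][2]-.1734)
p=[.5034,.0893,-.6123]; a=np.pi+p[2]+np.linspace(-2,2,25)*.043/.075
P=np.c_[p[0]+.075*np.cos(a),p[1]+.075*np.sin(a)]
print(((P-s['position'][:2])*[100,-100]).round(1)[16:].tolist())
E
```

```text
[0.4301 0.1061 0.2075] [0.36 2.   2.77] 0.03413920826822858
[[0.0, -0.0], [-0.1, 0.7], [-0.2, 1.4], [-0.2, 2.1], [-0.1, 2.8], [0.1, 3.5], [0.3, 4.2], [0.5, 4.9], [0.9, 5.5]]
```

Call:
arm_command:
  series:
    - [0,0,0,-0.1,0.7,0,0]
    - [0,0,0,-0.2,1.4,0,0]
    - [0,0,0,-0.2,2.1,0,0]
    - [0,0,0,-0.1,2.8,0,0]
    - [0,0,0,0.1,3.5,0,0]
    - [0,0,0,0.3,4.2,0,0]
    - [0,0,0,0.5,4.9,0,0]
    - [0,0,0,0.8,5.4,0,0]
    - [0,0,0,0.8,5.4,0,0]
    - [0,0,0,0.8,5.4,0,0]

```text
time_s: 7.7
position: [0.4384, 0.0519, 0.2075]
ee_rot: [-0.0, 1.0, 0.001, -0.001]
ft_force: [0.3, -2.3, 3.3]
gripper_width: -0.0004
```

```bash
python3 - <<'E'
from h import *
s=sensors.get_state(); print(s['position'].round(4),s['ft_force'].round(2),s['position'][2]-.1734)
b=viewer.grab_frame('scene')[:,:,::-1]
cv2.imwrite('pics/s3.png',cv2.resize(b[130:250,210:350],None,fx=4,fy=4,interpolation=cv2.INTER_CUBIC))
E
```

```text
[0.4384 0.0519 0.2075] [ 0.34 -2.25  3.25] 0.03410868668999739
```

View pics/s3.png

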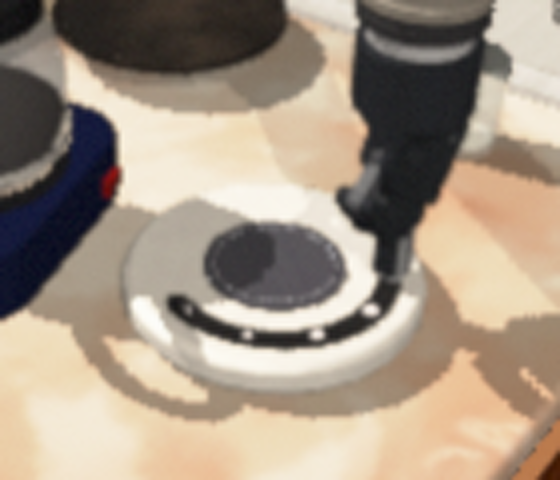

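The finger is on the largest dot, at about (397,275) in the crop, and the warmer hasn't moved. I'll hold here and then lift straight up.

Call:
arm_command:
  series:
    - [0,0,0,0,0,0,0]
    - [0,0,0,0,0,0,0]
    - [0,0,0,0,0,0,0]
    - [0,0,0,0,0,0,0]
    - [0,0,0,0,0,0,0]
    - [0,0,0,0,0,0,0]
    - [0,0,0,0,0,0,0]
    - [0,0,0,0,0,0,0]
    - [0,0,0,0,0,0,0]
    - [0,0,0,0,0,0,0]

```text
time_s: 9.0
position: [0.4384, 0.052, 0.2075]
ee_rot: [-0.0, 1.0, 0.001, -0.001]
ft_force: [-0.3, -2.5, 2.6]
gripper_width: -0.0001
```

Call:
arm_command:
  series:
    - [0,0,0,0,0,0,0]
    - [0,0,0,0,0,0,0]
    - [0,0,0,0,0,0,0]
    - [0,0,0,0,0,0,0]
    - [0,0,0,0,0,-1,0]
    - [0,0,0,0,0,-3,0]
    - [0,0,0,0,0,-6,0]
    - [0,0,0,0,0,-9,0]
    - [0,0,0,0,0,-12,0]
    - [0,0,0,0,0,-14,0]

```text
time_s: 10.25
position: [0.4386, 0.0521, 0.3493]
ee_rot: [-0.001, 1.0, 0.001, -0.001]
ft_force: [-0.1, 0.4, 0.1]
gripper_width: -0.0002
```

Call:
arm_command:
  series:
    - [0,0,0,0,1,0,0]
    - [0,0,0,0,4,0,0]
    - [0,0,0,0,7,0,0]
    - [0,0,0,0,9,0,0]
    - [0,0,0,0,10,0,0]
    - [0,0,0,0,10,0,0]
    - [0,0,0,0,10,0,0]

```text
time_s: 11.12
position: [0.4387, -0.0475, 0.3489]
ee_rot: [-0.001, 1.0, 0.002, -0.001]
ft_force: [0.1, -0.6, 0.2]
gripper_width: -0.0001
```

```bash
python3 - <<'E'
from h import *
s=sensors.get_state(); print(s['time_s'],s['position'].round(4),s['ft_force'].round(2))
a=viewer.grab_frame('top')[:,:,::-1]; o=cv2.imread('pics/top0.png')
cv2.imwrite('pics/end.png',np.vstack([cv2.resize(i[130:270,130:390],None,fx=2,fy=2,interpolation=cv2.INTER_CUBIC) for i in(o,a)]))
E
```

```text
11.125 [ 0.4387 -0.0475  0.3489] [ 0.12 -0.55  0.19]
```

View pics/end.png

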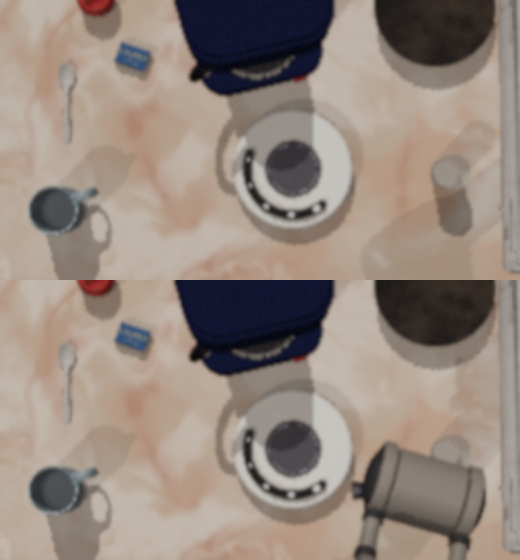

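The before and after views match: the warmer (293,168), mug, spoon and matchbox have not moved. The arm now partly hides the glass, but its rim is still at (450,170). Nothing is being touched.

```bash
python3 -c "
from station import bot; print(bot.sign_off())"
```

```text
the job is handed in; nothing more can be done
None
```

The press-and-slide is done and the job is handed in, at about 11 s on the robot's clock; the sign-off gives no verdict.

- **Pressing:** With closed fingertips I came down on dot 1 and slid along the arc to dot 5 without lifting. The strip was about 1.4 mm in at first contact and about 4 mm in along the slide, with 2.6–3.6 N vertical force at the readings. I read depth and force only at the end of each move, so the values in between are inferred.
- **Hold:** I held dot 5 for about two seconds, with the grasp point about 1 mm from my fitted position for it. Then I lifted straight up and moved clear.
- **Last checks:** The force on the tool was back to about zero. In the before and after top views the warmer, mug, teaspoon and matchbox show no visible movement. The arm partly hid the glass, but its visible rim was where it started.
- **Disagreements:** None of the checks failed. The two cameras' dot positions agreed to about 1 mm.

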